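# Eject a test cartridge and trap it in the channel

## Robot

A 6-joint arm with a two-finger parallel gripper is mounted at the origin on the work surface. World frame = base frame: x ahead of the robot, y to its left, z up, the work surface at z = 0. Lengths are in m, angles in rad, forces in N, time in s.
With the tool pointing down it reaches from about 0.375 to 0.925 m from the base axis. Payload 5.7 kg.
Tool frame: the origin (TCP) lies midway between the tips of the shut fingers; the grasp point (between the pads) lies robot.grip_point_offset behind it (robot.grip_point_offset is the distance from the TCP to the grasp point, in m); z points along the fingers, y is the direction in which the jaws open and shut (so a half turn about z gives the same grasp; the last joint's range is limited). The gripper opens to 88 mm and grips with 3 to 60 N. Pads are 20 mm wide; open, the fingers measure 115 mm over their backs; the gripper's body (75 mm by 178 mm) begins 61 mm behind the grasp point.
Start: joints at [-1.368, 0.359, 1.51, -0, 1.272, -0.115], TCP at [0.187, -0.57, 0.223] pointing down, gripper open.
Joint ranges: [-2.97, 2.97], [-1.01, 2.36], [0.21, 2.38], [-0.96, 4.11], [0.2, 2.71], [-2.98, 2.98]. Speed limits (rad/s): [2.39, 2.39, 3.14, 3.14, 3.14, 3.14].

## Interface

Orientations are given as a rotation vector (axis times angle).
In Python, from cell import status, optics, ticket, robot gives the robot as it stands.
- The arm moves only by the shell command python3 -m pendant 'ROWS'. ROWS is text: rows parted by semicolons, each of 5 numbers parted by spaces: the shift along the tool's x, y, z in mm, then the turn about the tool's z in rad, then the closure, from 0 (fully open) to 1 (shut). In form: dx dy dz roll hand; .... A call has exactly 10 rows; each row is the pose to reach, as a shift and turn from the pose commanded when the call began, along the tool's axes at that moment; what a row does not reach only later rows make up. A row lasts 1/12 s, in which the tool goes at most 41.7 mm and 7.16 degrees, less where a joint would pass 70% of its speed; a pose out of reach is approached as far as the arm can. A call with a gripper value outside its range is refused whole. The fingers move at their own pace and stop on an object; the grip force is fixed at half the most. Time passes only in rows, so rows that repeat a pose let the fingers close, or fill a call up. It gives the time, the measured TCP pose, the force and the opening at its end, in the units of the state.
- status.get_state(): the state, without advancing time (a new reading comes with each control period).
- optics.get_image(name): name is "scene" or "top"; returns a dict with "image" (400x640x3 uint8, red, green, blue), "camera_matrix" (3x3 intrinsics, pixels), "k1" (the pictures are not rectified: a ray, as slopes to the right and down, at radius r is drawn at 1 + k1 r^2 times it, then the intrinsics apply), "rvec" (rotation vector, rad) and "tvec" (3), from world to camera coordinates, as OpenCV has them. Camera axes: x right, y down, z forward; pixel columns grow to the right and rows downward; lengths in m; the calibration is good to about 2 mm. A picture is of the moment at which its call begins. There is no depth.
- ticket.sign_off(): hands the job in, once; it reports no verdict.
The state is a dict: "time": time; "joint_pos": joint angles; "qvel": joint speeds; "joint_efforts": joint torques, N m; "tcp_pos": TCP position; "orientation": TCP orientation; "force": force on the tool from outside, world axes, zero at the start; "torque": the same for the moment, N m; "gripper_width": opening from 0.0 (shut) to 1.0 (fully open).
Only numpy, scipy, OpenCV 4.12 (cv2) and the standard library are available. Lean on these libraries where they do the work, as an engineer would, in place of code of your own. Each camera call takes 0.05 s, during which the arm holds its last target.

## Task

Press the reader's eject paddle down with one finger so that the test cartridge springs out of its slot, and stop the cartridge with the other finger in the open channel, before it can slide away into the waste tray, so that its result window can be read. Finish while holding: one finger keeps the paddle down and the other keeps the popped-out cartridge trapped. Do not pick anything up, and leave the other things on the counter where they are.

Things in the scene. Friction and masses are not known exactly. Their poses are not given: they have to be found in the camera images.
- reader: White desktop cartridge reader, fixed. Origin on the work surface, under the channel's middle line, at the cartridge's front end as it sits loaded. x runs back into the housing, so the cartridge pops out along -x; y points from the channel to the paddle; z up. Housing: x = 25 to 135 mm, 70 mm wide, top 105 mm high. Paddle block: top 58 mm high.
- channel_mid (a point): Point on the smooth level channel floor, 65 mm above the work surface, at reader x = -40, y = 0: where the cartridge is to be stopped. The channel is straight along the reader's x, 46 mm wide inside; its walls are 4 mm thick and rise 8 mm above the floor. It is open above from x = -75 mm (its open end, no stop) to the slot mouth at 25 mm.
- mouth (a point): Centre of the slot mouth in the housing front (reader x = 25 mm, 12 mm above the channel floor). Behind the cartridge in there a spring pushes it out along -x: 3.6 N, falling to 1.8 N over a 60 mm stroke. A cartridge stopped within that stroke stays pushed against what stops it.
- tray_mid (a point): Inner floor of the grey waste tray beyond the channel's open end: reader x = -77 to -193 mm, y = -60 to 60 mm, rim 45 mm high. A cartridge that is not stopped ends here.
- catch (a point): Top centre of the catch, a steel bar across the channel (reader x = -5 to -1 mm) that stands 6 mm above the channel floor and holds the cartridge in. It is part of the paddle and sinks with it.
- eject_key (a joint): How far the grey eject paddle is pressed: 0 (up) to 0.010 m (bottom). It springs back: 2 N starts it, 6 N holds it at the bottom. At about 6 mm the catch clears the cartridge, which shoots out in about 0.2 s. Keep the paddle well down (more than 6.5 mm) while the cartridge is held, or the catch comes up beneath it.
- key_top (a point): Centre of the paddle's flat top, 60 mm along reader x by 52 mm along y, beside the channel: x = -40, y = 66 mm (y from 40 to 92). It is 80 mm above the work surface when up, 70 mm when fully down (15 and 5 mm above the channel floor): a second fingertip at the same height over the channel is then in the cartridge's way, just above the floor.
- cartridge: White test cartridge in the reader: a slick loose block 70 x 42 x 20 mm (reader x, y, z), about 60 g, dark result window on top. Origin: centre of its underside. It starts on the channel floor, origin at reader x = 35 mm, front end at x = 0 against the catch, front 25 mm in the open. Trapped rightly, it is 10 to 55 mm out (front end at x = -10 to -55 mm), against the finger.
- spare_cartridge: A like cartridge, 70 x 42 x 20 mm, lying loose on the work surface beside the reader; leave it. Origin: centre of its underside.
- control_vial: Small amber vial, 28 mm across, 50 mm tall, standing beside the reader; leave it. Origin: centre of its underside.
- timer: Flat white timer, 60 x 60 x 21 mm, lying on the paddle side of the reader; leave it. Origin: centre of its underside.
- gel_bottle: Clear pump bottle of hand gel, 60 mm across, 172 mm tall; leave it. Origin: centre of its underside.
- glass_jar: Clear jar with a dark lid, 84 mm across, 111 mm tall; leave it. Origin: centre of its underside.
- notepad: Paper notepad, 100 x 140 x 12 mm; leave it. Origin: centre of its underside.
- pen: Dark blue pen, 130 mm long along its x, 10 mm thick, lying on the surface; leave it. Origin: underside at mid-length.
- tube_rack: White tube rack with capped tubes, 70 x 160 mm, 92 mm tall; leave it. Origin: centre of its underside.
There are look-alikes about, which are no part of the job. Leave any red look-alike of the cartridge alone.

How it is judged:
By the outcome, as a careful person would: the job done as asked, in the order asked, and still so for the second after the job is handed in, while the arm keeps its last pose, push and grip.
It also fails if it takes over 35 s, if anything falls off the work surface, if the arm or the gripper's body presses on something with over 40 N, if the wrist force passes 120 N, or if a joint passes its speed limit or range.

## Working session

There is one attempt and no reset: what is moved stays moved. The work goes in short steps, Python scripts to look and compute and a shell command to move; the robot and the scene stay as the last step left them, time stands still between calls to the robot, and variables do not carry over. Pictures are saved under pics/ and viewed, and the job is handed in when it is done.

```bash
mkdir -p pics; ls; cat > h.py <<'E'
import cv2,numpy as np
from cell import status,optics,ticket,robot
def cam(n):
    d=optics.get_image(n); return d
def ray(d,u,v):
    K=np.array(d['camera_matrix']);x=(u-K[0,2])/K[0,0];y=(v-K[1,2])/K[1,1]
    rd=np.hypot(x,y);r=rd
    for _ in range(50): r=rd/(1+d['k1']*r*r)
    s=r/rd if rd>0 else 1
    R=cv2.Rodrigues(np.array(d['rvec'],float))[0];t=np.array(d['tvec'],float).ravel()
    return -R.T@t, R.T@np.array([x*s,y*s,1])
def onz(d,u,v,z):
    c,r=ray(d,u,v);return c+r*(z-c[2])/r[2]
def proj(d,P):
    R=cv2.Rodrigues(np.array(d['rvec'],float))[0];t=np.array(d['tvec'],float).ravel()
    p=R@np.array(P)+t;x,y=p[:2]/p[2];f=1+d['k1']*(x*x+y*y);K=np.array(d['camera_matrix'])
    return np.array([K[0,0]*x*f+K[0,2],K[1,1]*y*f+K[1,2]])
E
python3 - <<'E'
from h import *
import pickle
for n in('scene','top'):
    d=cam(n);pickle.dump(d,open(n+'.pkl','wb'));cv2.imwrite(f'pics/{n}0.png',d['image'][:,:,::-1]);print(n,ray(d,320,200),d['k1'])
print(status.get_state(),robot.grip_point_offset)
E
```

```text
pics
scene (array([ 1.3494942 , -0.00139107,  0.94146589]), array([-0.67857086, -0.0256202 , -0.73409919])) 0.0033583590024637263
top (array([ 0.39585528, -0.01621324,  1.36952835]), array([ 0.10380999, -0.02382902, -0.99434362])) 0.005135593345673763
{'time': 0.1, 'joint_pos': array([-1.36809101e+00,  3.59437688e-01,  1.51128614e+00, -2.48787753e-05,
        1.27249325e+00, -1.15067266e-01]), 'qvel': array([ 2.93788099e-04, -2.74458234e-03, -1.12334435e-03,  2.20269162e-05,
        1.34753127e-03,  1.35662792e-03]), 'joint_efforts': array([ 5.83474102e-04, -5.16356993e+01, -2.71406561e+01,  6.76195021e-02,
        2.76190136e-02, -2.84523031e-05]), 'tcp_pos': array([ 0.18735184, -0.5693671 ,  0.22190533]), 'orientation': array([-3.10041826e+00, -4.96813235e-01,  1.49006132e-04]), 'force': array([ 0.59845104, -0.4746105 , -1.31255967]), 'torque': array([-0.00810694,  0.02758658, -0.0275861 ]), 'gripper_width': 0.9963857255266538} 0.0187
```

View pics/scene0.png

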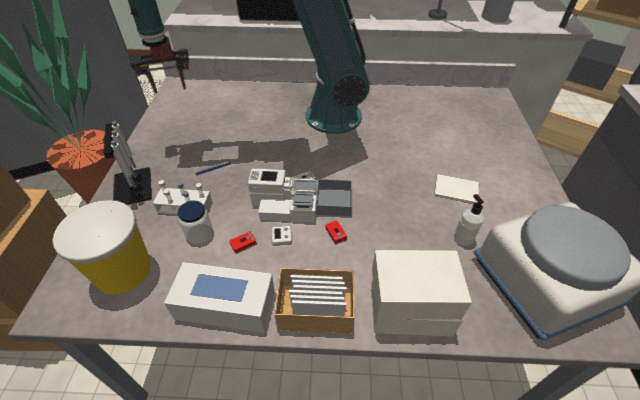

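View pics/top0.png

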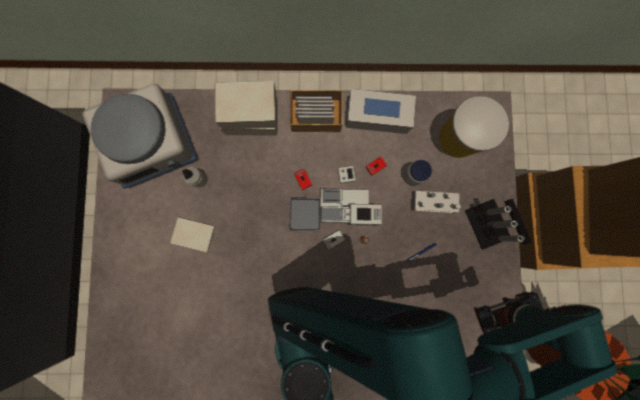

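The top view puts the reader at about (350,207), with the tray at (305,213) and red look-alikes at (303,180) and (376,166). I'll enlarge both views around it.

```bash
python3 - <<'E'
import pickle,cv2
for n,(x0,y0,x1,y1) in {'top':(280,150,400,250),'scene':(235,155,365,255)}.items():
    im=pickle.load(open(n+'.pkl','rb'))['image'][y0:y1,x0:x1,::-1]
    cv2.imwrite(f'pics/{n}0c.png',cv2.resize(im,None,fx=6,fy=6,interpolation=cv2.INTER_CUBIC))
E
```

```text
(no output)
```

View pics/top0c.png

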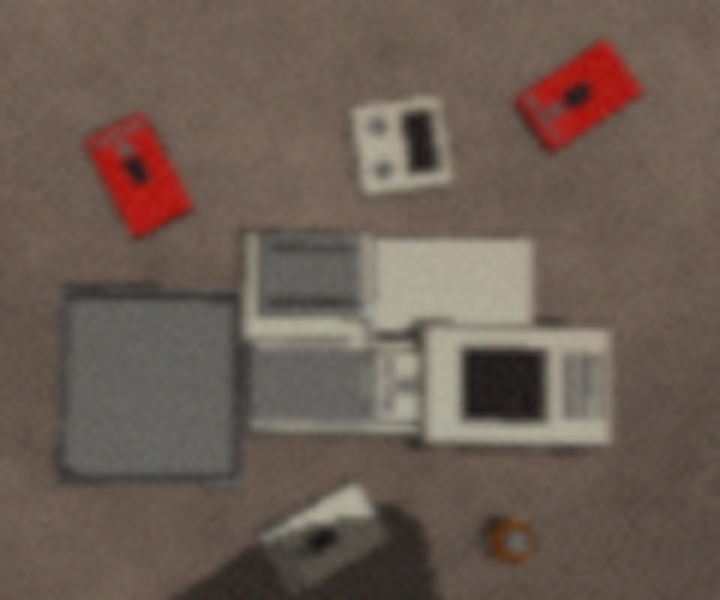

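View pics/scene0c.png

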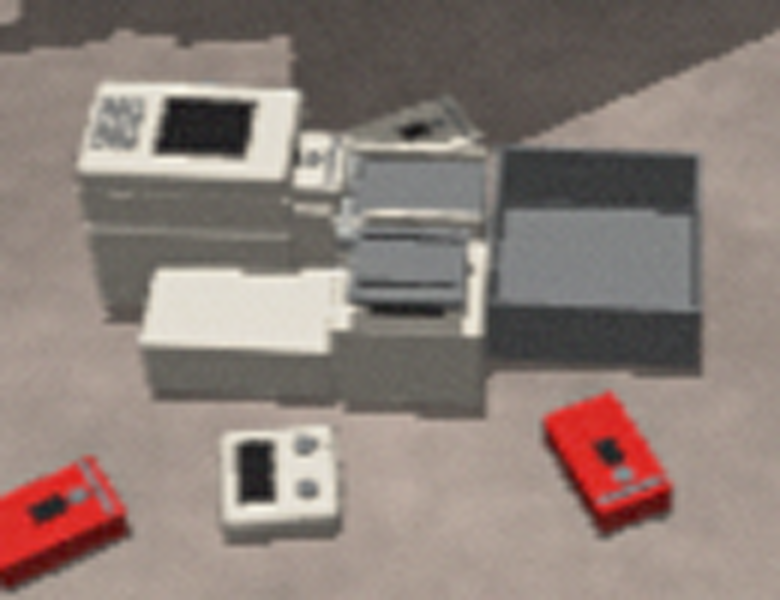

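```bash
cat > fit.py <<'E'
from h import *
import pickle
pts={'top':(280,150,{(25,35,105):(425,327),(135,35,105):(612,330),(135,-35,105):(613,443),(25,-35,105):(425,443),
 (-70,92,80):(259,232),(-10,92,80):(364,233),(-70,40,80):(259,313),(-10,40,80):(362,314)}),
'scene':(235,155,{(135,-35,105):(100,84),(25,-35,105):(301,92),(25,35,105):(292,182),(135,35,105):(79,176),
 (-10,92,80):(352,288),(-70,92,80):(464,290)})}
from scipy.optimize import least_squares
for sel in (['top'],['scene'],['top','scene']):
    A=[];W=[]
    for n in sel:
        x0,y0,pp=pts[n];d=pickle.load(open(n+'.pkl','rb'))
        for q,(X,Y) in pp.items():
            w=onz(d,(X+.5)/6-.5+x0,(Y+.5)/6-.5+y0,q[2]/1e3);A.append(q[:2]);W.append(w[:2]*1e3)
    A=np.array(A,float);W=np.array(W)
    a0=A.mean(0);w0=W.mean(0);a=A-a0;w=W-w0
    th=np.arctan2((a[:,0]*w[:,1]-a[:,1]*w[:,0]).sum(),(a*w).sum())
    R=np.array([[np.cos(th),-np.sin(th)],[np.sin(th),np.cos(th)]]);t=w0-R@a0
    print(sel,'yaw deg',np.degrees(th),'origin',t.round(1));print((A@R.T+t-W).round(1).tolist())
np.savez('fit.npz',R=R,t=t)
for n in [(-40,0),(-40,66),(-25,33)]: print(n,R@n+t)
s=status.get_state();Rt=cv2.Rodrigues(s['orientation'])[0];print('tool axes\n',Rt.round(3))
E
python3 fit.py
```

```text
['top'] yaw deg -90.84213459597605 origin [ 481.3 -127.3]
[[2.1, 0.3], [2.0, -0.2], [-2.0, 0.3], [-0.2, 0.8], [1.4, -1.7], [0.9, 1.1], [-1.9, -1.0], [-2.4, 0.4]]
['scene'] yaw deg -88.22288610556329 origin [ 480.3 -123.5]
[[-0.4, -2.9], [-4.8, -0.7], [-2.6, -1.1], [-0.1, -1.4], [4.2, 1.4], [3.7, 4.7]]
['top', 'scene'] yaw deg -89.69762060302135 origin [ 481.  -125.7]
[[2.4, 2.6], [4.5, 2.1], [0.5, 1.1], [0.1, 1.7], [-0.2, 1.8], [0.5, 4.6], [-3.5, 1.4], [-2.8, 2.8], [-3.1, -4.2], [-4.7, -2.1], [-2.4, -4.3], [-2.8, -4.6], [5.2, -3.1], [6.3, 0.2]]
(-40, 0) [480.83510614 -85.70353321]
(-40, 66) [546.83418702 -85.35521877]
(-25, 33) [ 513.91380895 -100.5291671 ]
tool axes
 [[ 0.95   0.312 -0.   ]
 [ 0.312 -0.95   0.002]
 [ 0.    -0.002 -1.   ]]
```

The fit puts the reader at about (481,-126) mm with yaw near -90°, so the paddle is on the +x world side. I'll straddle reader (-40, 33): finger spacing 66 mm (closure 0.40), TCP around (514,-86). First, travel at height.

```bash
python3 -m pendant '32 -25 0 -0.12 0.4; 64 -50 0 -0.24 0.4; 96 -75 0 -0.36 0.4; 128 -100 0 -0.48 0.4; 160 -125 0 -0.6 0.4; 192 -150 0 -0.72 0.4; 224 -175 0 -0.84 0.4; 256 -200 0 -0.96 0.4; 288 -225 0 -1.08 0.4; 320 -250 0 -1.2 0.4'
python3 - <<'E'
from h import *
s=status.get_state();R=cv2.Rodrigues(s['orientation'])[0];f=np.load('fit.npz')
w=np.append(f['R']@[-40,33]+f['t'],130)
print(s['tcp_pos'],R.round(3),'move',(R.T@(w-s['tcp_pos']*1e3)).round(1),'roll',np.arctan2(R[1,1],R[0,1])-(np.deg2rad(-0.3)), s['gripper_width'],s['joint_pos'])
E
```

```text
time: 0.93
tcp_pos: [0.4138, -0.2305, 0.2225]
orientation: [-2.273, -2.168, -0.0]
force: [0.8, -0.5, 0.6]
gripper_width: 0.601
[ 0.41380009 -0.23050597  0.22253058] [[ 0.047  0.999 -0.   ]
 [ 0.999 -0.047  0.   ]
 [ 0.    -0.    -1.   ]] move [149.5  93.1  92.5] roll -0.04208884315099906 0.6006928052674665 [-6.54263315e-01  1.76255731e-01  1.77241090e+00  6.38988562e-05
  1.19329139e+00 -6.06962014e-01]
```

```bash
python3 -m pendant '25 16 0 -0.01 0.4; 50 31 0 -0.02 0.4; 75 47 0 -0.03 0.4; 100 62 0 -0.04 0.4; 125 78 0 -0.04 0.4; 149 93 0 -0.04 0.4; 149 93 30 -0.04 0.4; 149 93 60 -0.04 0.4; 149 93 92 -0.04 0.4; 149 93 92 -0.04 0.4'
python3 - <<'E'
from h import *
import pickle
s=status.get_state();print(s['tcp_pos'],s['orientation'],s['force'],s['gripper_width'])
for n,(x0,y0,x1,y1) in {'top':(280,150,400,250),'scene':(235,155,365,255)}.items():
    d=cam(n);pickle.dump(d,open(n+'1.pkl','wb'))
    im=d['image'][y0:y1,x0:x1,::-1]
    cv2.imwrite(f'pics/{n}1c.png',cv2.resize(im,None,fx=6,fy=6,interpolation=cv2.INTER_CUBIC))
E
```

```text
time: 1.77
tcp_pos: [0.5097, -0.0869, 0.1255]
orientation: [-2.229, -2.201, 0.008]
force: [-0.8, -0.8, -0.1]
gripper_width: 0.598
[ 0.5097323  -0.08694161  0.12553705] [-2.22865621 -2.20125179  0.00757245] [-0.77117958 -0.78789536 -0.1250475 ] 0.5979301633015469
```

View pics/top1c.png

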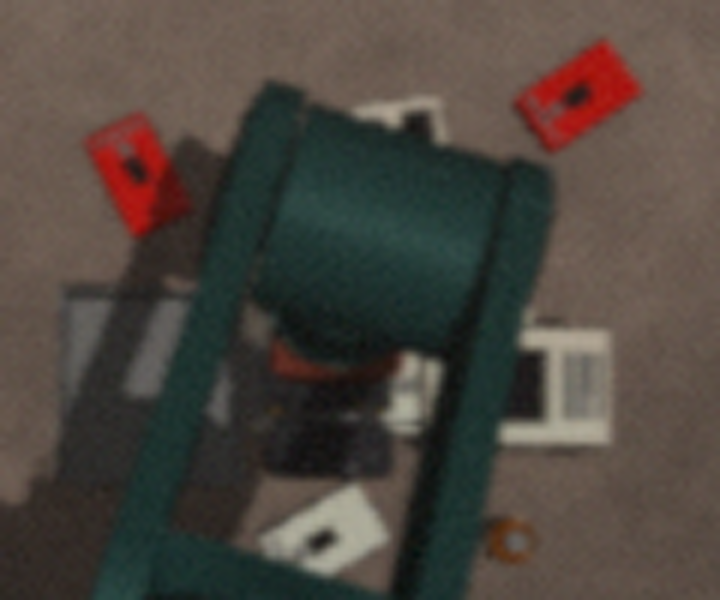

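View pics/scene1c.png

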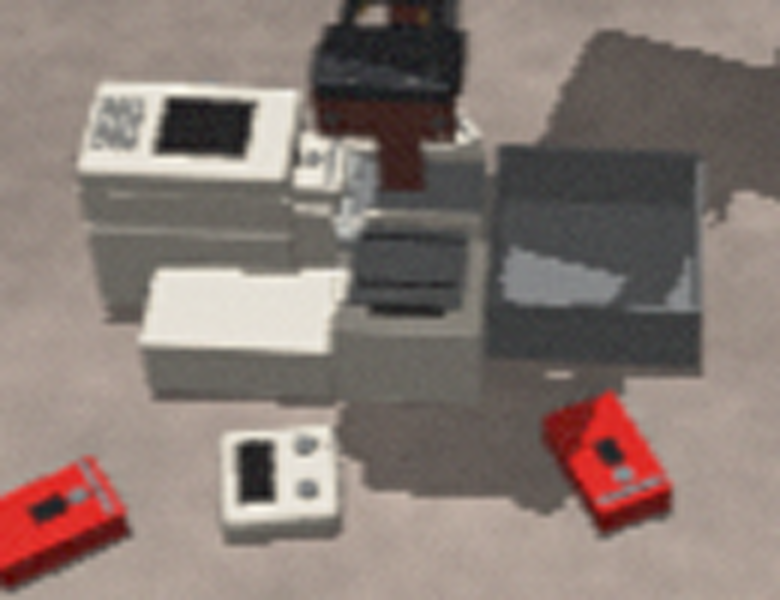

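```bash
python3 - <<'E'
from h import *
import pickle
s=status.get_state();print(s['tcp_pos'],s['orientation'],s['gripper_width'])
d=pickle.load(open('scene1.pkl','rb'));f=np.load('fit.npz')
R=cv2.Rodrigues(s['orientation'])[0];t=s['tcp_pos']
for y in (-.0395,-.0265,.0265,.0395):
  print('finger y',y,[((proj(d,t+R@[x,y,0])-[235,155])*6).round(0) for x in(-.01,.01)])
# mark reader points
for q in[(-70,92,80),(-10,92,80),(-10,40,80),(-70,40,80),(-75,23,73),(-75,-23,73),(25,23,73),(25,35,105),(0,-21,85),(0,21,85)]:
  w=np.append(f['R']@q[:2]+f['t'],q[2])/1e3
  print(q,((proj(d,w)-[235,155])*6).round(0),((proj(pickle.load(open('top.pkl','rb')),w)-[280,150])*6).round(0))
E
```

```text
[ 0.51299326 -0.08820464  0.13004383] [-2.23360241 -2.2048036   0.00239196] 0.5995361496371834
finger y -0.0395 [array([389.,  87.]), array([428.,  88.])]
finger y -0.0265 [array([387., 104.]), array([426., 105.])]
finger y 0.0265 [array([377., 177.]), array([417., 179.])]
finger y 0.0395 [array([375., 195.]), array([415., 197.])]
(-70, 92, 80) [461. 297.] [254. 230.]
(-10, 92, 80) [342. 293.] [354. 230.]
(-10, 40, 80) [351. 219.] [355. 316.]
(-70, 40, 80) [466. 222.] [254. 316.]
(-75, 23, 73) [478. 209.] [246. 346.]
(-75, -23, 73) [482. 148.] [246. 423.]
(25, 23, 73) [288. 203.] [413. 345.]
(25, 35, 105) [282. 176.] [418. 320.]
(0, -21, 85) [342. 130.] [373. 418.]
(0, 21, 85) [335. 186.] [373. 347.]
```

Predicted and seen finger tip agree with the same ~1 px offset as the reader features, so relative alignment is good. I'll lower to just above the paddle and look.

```bash
python3 -m pendant '0 0 8 0 0.4; 0 0 16 0 0.4; 0 0 24 0 0.4; 0 0 32 0 0.4; 0 0 37 0 0.4; 0 0 41 0 0.4; 0 0 43 0 0.4; 0 0 43 0 0.4; 0 0 43 0 0.4; 0 0 43 0 0.4'
python3 - <<'E'
from h import *
s=status.get_state();print(s['tcp_pos'],s['force'],s['gripper_width'])
d=cam('scene');x0,y0,x1,y1=260,160,340,230
cv2.imwrite('pics/scene2c.png',cv2.resize(d['image'][y0:y1,x0:x1,::-1],None,fx=8,fy=8,interpolation=cv2.INTER_CUBIC))
E
```

```text
time: 2.7
tcp_pos: [0.5143, -0.0886, 0.0879]
orientation: [2.236, 2.207, 0.0]
force: [-0.9, 0.0, -0.1]
gripper_width: 0.599
[ 0.51432288 -0.08863918  0.08788835] [-0.94824892  0.0200516  -0.06476822] 0.598756248866798
```

View pics/scene2c.png

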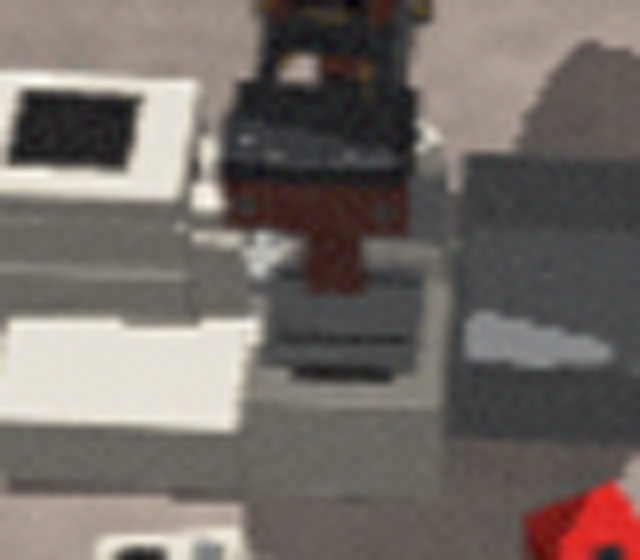

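The tip (337,292) sits over the paddle's top (about x 268–420, y 241–344 in the crop), which works out to reader x ≈ -37, y ≈ 64. Pressing now.

```bash
python3 -m pendant '0 0 4 0 0.4; 0 0 8 0 0.4; 0 0 11 0 0.4; 0 0 13 0 0.4; 0 0 15 0 0.4; 0 0 16 0 0.4; 0 0 16 0 0.4; 0 0 16 0 0.4; 0 0 16 0 0.4; 0 0 16 0 0.4'
python3 - <<'E'
from h import *
s=status.get_state();print(s['tcp_pos'],s['force'],s['torque'],s['gripper_width'])
for n,(x0,y0,x1,y1) in {'top':(280,150,400,250),'scene':(260,160,360,230)}.items():
    d=cam(n)
    cv2.imwrite(f'pics/{n}3c.png',cv2.resize(d['image'][y0:y1,x0:x1,::-1],None,fx=6,fy=6,interpolation=cv2.INTER_CUBIC))
E
```

```text
time: 3.58
tcp_pos: [0.5146, -0.0885, 0.0718]
orientation: [2.236, 2.206, 0.001]
force: [1.3, 1.8, 4.4]
gripper_width: 0.599
[ 0.51456742 -0.08847084  0.07183245] [1.30283953 1.82950618 4.36880611] [ 0.30353196 -0.50961177 -0.14100707] 0.5991805463800504
```

View pics/scene3c.png

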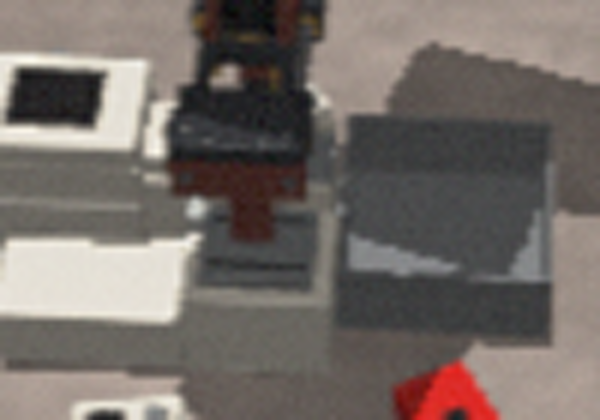

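View pics/top3c.png

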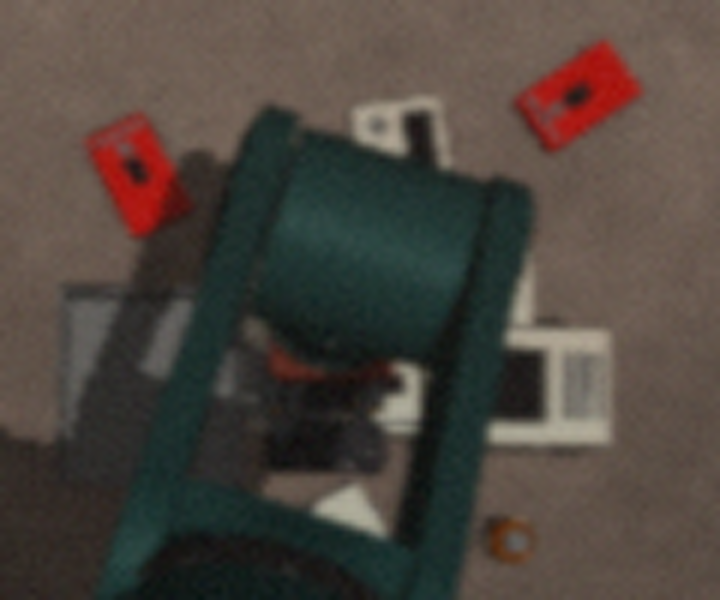

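The tray is still empty, and a +y push has appeared on the tool (1.8 N), as expected from a trapped cartridge. I'll press 1 mm deeper for margin and check the force and picture again.

```bash
python3 -m pendant '0 0 1 0 0.4; 0 0 1 0 0.4; 0 0 1 0 0.4; 0 0 1 0 0.4; 0 0 1 0 0.4; 0 0 1 0 0.4; 0 0 1 0 0.4; 0 0 1 0 0.4; 0 0 1 0 0.4; 0 0 1 0 0.4'
python3 - <<'E'
from h import *
F=[];T=[]
for i in range(12):
    d=cam('scene' if i else 'top'); s=status.get_state();F.append(s['force']);T.append(s['torque'])
    if i in(0,11):
        n='top' if i==0 else 'scene'
        x0,y0,x1,y1=(320,190,390,240) if i==0 else (250,165,360,225)
        k=10 if i==0 else 7
        g=cv2.resize(d['image'][y0:y1,x0:x1,::-1],None,fx=k,fy=k,interpolation=cv2.INTER_CUBIC)
        cv2.imwrite(f'pics/{n}4c.png',np.clip(g*1.6,0,255).astype('uint8'))
print(np.mean(F,0),np.std(F,0),np.mean(T,0),s['tcp_pos'],s['time'])
E
```

```text
time: 4.52
tcp_pos: [0.5145, -0.0885, 0.0708]
orientation: [2.236, 2.207, 0.001]
force: [2.1, 2.1, 4.9]
gripper_width: 0.601
[1.66908875 2.54494051 5.11368746] [0.52198551 0.36235394 0.49518073] [ 0.3802465  -0.54614445 -0.10654985] [ 0.51453035 -0.08848924  0.070837  ] 5.1167
```

View pics/scene4c.png

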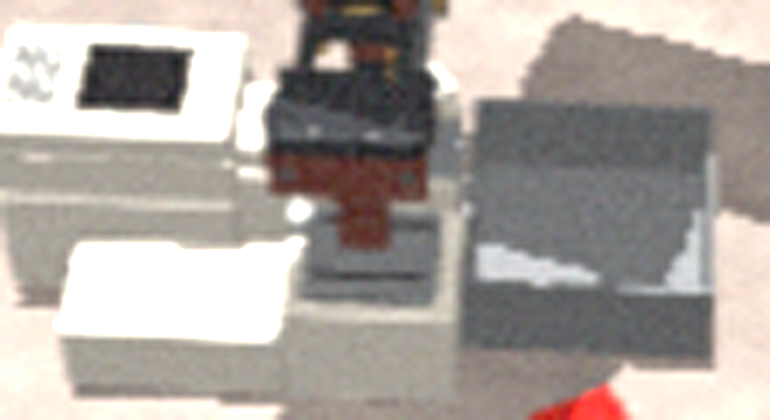

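View pics/top4c.png

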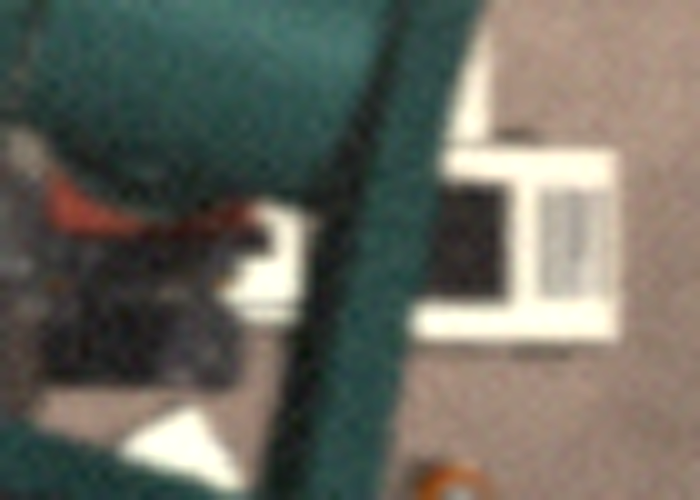

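```bash
python3 -c "
from cell import ticket;print(ticket.sign_off())"
```

```text
the job is handed in; nothing more can be done
None
```

I pressed the eject paddle down with one finger while the other stood in the channel. The cartridge popped out and appears trapped against that finger. I handed the job in at about 5.1 s with both fingers still holding.

**Paddle:** the fingertips are at z = 70.8 mm, so the paddle is about 9 mm down. The upward force averaged 5.1 N, which roughly matches its spring.

**Cartridge:** the force along the pop-out direction averaged 2.5 N; about 2.8 N is expected with the cartridge about 27 mm out. That distance is worked out from the finger's position, not measured directly. In the last pictures the tray looks empty, and the top view shows white cartridge in the channel next to the finger.

**Other items:** the spare cartridge, vial, timer and red look-alikes show no visible change wherever they could be seen. I didn't check the rest individually.

**What disagreed or stayed unclear:**
- The arm hides the contact itself and most of the result window, so the trapping rests mainly on the force readings and the empty tray.
- The two cameras disagreed by about 4 mm and 2.6° on where the reader is, which was within the clearance.
- A sideways force of about 1.7 N remains, probably friction on the paddle. I didn't investigate it further.

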